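# Hover a heel block over the heel seat of an upturned shoe

### The arm

A 6-joint arm with a two-finger parallel gripper is mounted at the origin on the work surface. World frame = base frame: x ahead of the robot, y to its left, z up, the work surface at z = 0. Lengths are in mm, angles in degrees, forces in N, time in s.
With the tool pointing down it reaches from about 350 to 925 mm from the base axis. Payload 6.4 kg.
Tool frame: the origin (TCP) lies where the fingers leave the gripper's body, on its centre line; the fingertips stand 73 mm ahead of it and the grasp point (between the pads) lies 54 mm ahead of it; z points along the fingers, y is the line along which they close (so a half turn about z gives the same grasp; the last joint's range is limited). The gripper opens to 85 mm and grips with 20 to 120 N. Pads are 22 mm wide; open, the fingers measure 114 mm over their backs; the gripper's body (76 mm by 85 mm) begins 54 mm behind the grasp point. The pads swing forward as they close: fully open they stand 13 mm farther back than shut.
Start: joints at [-84.689, 14.043, 89.255, -0, 76.702, -9.975], TCP at [171.374, -627.013, 303.89] pointing down, gripper open.
Joint ranges: [-179.41, 179.41], [-58.25, 129.5], [7.25, 145.43], [-54.29, 234.29], [11.92, 165.04], [-157.13, 157.13]. Speed limits (degrees/s): [147.25, 147.25, 180, 180, 180, 180].

### API

Orientations are given as [roll, pitch, yaw] about the fixed x, y, z axes, in that order (R = Rz(yaw) Ry(pitch) Rx(roll)).
In Python, from cell import get_state, snapshot, hand_in, recognise, silhouettes gives the robot as it stands. The module is installed in compiled form; this text tells all that it offers.
- The arm moves only by the shell command python3 -m handwheel 'ROWS' [FORCE]. ROWS is a JSON list of rows, 1 to 10 of them, each of 7 numbers: dx, dy, dz in mm, then a rotation vector rx, ry, rz in degrees, then the finger opening in mm; each row is the pose to reach, as a shift and turn from the pose commanded when the command began, along the tool's axes at that moment; what a row does not reach only later rows make up. A row lasts 1/12 s, in which the tool goes at most 41.7 mm and 7.16 degrees, less where a joint would pass 70% of its speed; a pose out of reach is approached as far as the arm can. The fingers move at their own pace and stop on an object; FORCE is the grip in N (left out, the last holds). Time passes only in rows, so rows that do not move let the fingers close. It prints the time, the measured TCP pose, the force, the opening and the grip force at its end.
- get_state(): the state, without advancing time (a new reading comes with each control period).
- snapshot(name): name is "scene" or "top" or "wrist"; returns a dict with "img" (420x560x3 uint8, blue, green, red), "mtx" (3x3 intrinsics, pixels), "k1" (the pictures are not rectified: a ray, as slopes to the right and down, at radius r is drawn at 1 + k1 r^2 times it, then the intrinsics apply), "world_to_cam" (4x4, takes a point from world to camera coordinates). Camera axes: x right, y up, looking along -z (the intrinsics and any distortion apply to the point x, -y, -z); pixel columns grow to the right and rows downward; lengths in mm; the calibration is good to about 2 mm. A picture is of the moment at which its call begins. There is no depth.
- hand_in(): hands the job in; it is judged then, once.
Trained networks look in a picture, given as the dict that the camera call returned (one of the last four; its "shot" number tells which), for a name from the list of things; names that differ only in an ending like _2 or _b are one class to them, and where a whole thing is asked for, a point or a joint stands for the part that bears it (a point fixed in the world has none). Each returns a list of dicts, best first, with "p" (0 to 1); they miss things now and then, are a little off and sometimes report something else, mostly with a low value. They report only what shows in the picture. A call takes as long as a camera call. They do not tell look-alikes from the thing itself.
- recognise(name, picture): "pixel" ([column, row] in pixels, amid what is visible of it).
- silhouettes(name, picture): "pixels" (420x560 bool, what is visible of it) and "pixel" ([column, row] in pixels, amid what is visible of it).
The state is a dict: "time_s": time; "qpos": joint angles; "qvel": joint speeds; "effort": joint torques, N m; "ee_pos": TCP position; "ee_rot": TCP orientation; "ft_force": force on the tool from outside, world axes, zero at the start; "torque": the same for the moment, N m; "opening": finger opening in mm; "grip_force": force on a finger pad.
Only numpy, scipy, OpenCV 4.12 (cv2) and the standard library are available. Lean on these libraries where they do the work, as an engineer would, in place of code of your own. Each camera call takes 0.05 s, during which the arm holds its last target. There are 200 camera calls.

### The job

The shoe's cream heel seat is coated with contact cement that grabs at the first touch, so the fit is checked in the air: pick up the red heel block from the green mat, carry it over the blue glue caddy and stop with it level, hovering about one centimetre above the cream heel seat, its outline matching the seat's (straight front edge towards the toe). Never let the red block touch the shoe, leave the grey block where it is and do not push over or shift the bottles and can in the caddy. Finish while still holding the red block there in the gripper, quite still: do not set it down or let go.

Things in the scene. Friction and masses are not known exactly. Their poses are not given: they have to be found in the camera images.
- red_block: Red rubber heel block lying flat on the mat, D-shaped from above: 66 mm long (x), 58 mm wide (y), 22 mm thick, 60 to 130 g. Origin: middle of its underside (33 mm from each end). +x points to its straight front edge; the flanks are flat and parallel from 4 mm behind the origin to the front edge 33 mm ahead; the back end is a half circle of 29 mm radius.
- red_front (a point): Middle of the red block's straight front edge, on its underside.
- red_back (a point): Rearmost point of the red block's round back, on its underside, 66 mm behind red_front.
- grey_block: Grey heel block of the same shape, size and axes, lying on the same mat, at least 50 mm of free mat from the red one. Bystander.
- mat: Green cutting mat fixed to the bench, 300 (x) x 190 (y) x 4 mm. Origin: middle of its underside, on the bench. It may lie left or right of the caddy.
- shoe: Dark brown shoe fixed upside down on an iron last, across the caddy from the mat; 270 mm long, up to 100 mm wide, toe to +x (roughly away from the robot). Origin: on the bench, below the middle of the heel seat. The black sole is level, 150 mm above the bench; on its heel end is the cream heel seat, 12 mm thick, its level top 162 mm above the bench, with the block's D outline.
- seat_front (a point): Middle of the heel seat's straight front edge (towards the toe), on its top face. Axes as the shoe's, z up.
- seat_back (a point): Rearmost point of the heel seat's round back, on its top face, 66 mm behind seat_front. Axes as the shoe's, z up.
- caddy: Blue open caddy fixed to the bench between mat and shoe, 400 (x) x 90 (y) x 60 mm high, four compartments in a row along x. Origin: middle of its underside.
- glue_bottle: White bottle with red cap standing in the caddy, 56 mm across, 150 mm tall, its top 155 mm above the bench. Origin: middle of its underside. Bystander.
- dye_bottle: Amber bottle with black cap standing in the caddy, 52 mm across, 135 mm tall, its top 140 mm above the bench. Origin: middle of its underside. Bystander.
- polish_can: Silver can with a blue label standing in the caddy, 60 mm across, 155 mm tall, its top 160 mm above the bench. Origin: middle of its underside. Bystander.
There are look-alikes about, which are no part of the job. There is more than one size of the red_block; the job needs the middle-sized.

How it is judged:
By the outcome, as a careful person would: the job done as asked, in the order asked, and still so for the second after the job is handed in, while the arm keeps its last pose, push and grip.
It also fails if it takes over 46 s, if anything falls off the work surface, if the arm or the gripper's body presses on something with over 40 N, if the wrist force passes 120 N, or if a joint passes its speed limit or range.

## Working session

There is one attempt and no reset: what is moved stays moved. The work goes in short steps, Python scripts to look and compute and a shell command to move; the robot and the scene stay as the last step left them, time stands still between calls to the robot, and variables do not carry over. Pictures are saved under pics/ and viewed, at most 10 in all, crops included, and the job is handed in when it is done.

```bash
mkdir -p pics
cat > h.py <<'E'
import numpy as np, cv2
from cell import *
def ray(s,px):
    K=np.array(s["mtx"],float);k=s["k1"]
    d=np.array([(px[0]-K[0,2])/K[0,0],(px[1]-K[1,2])/K[1,1]]);u=d.copy()
    for _ in range(30): u=d/(1+k*(u@u))
    T=np.array(s["world_to_cam"]);R=T[:3,:3];o=-R.T@T[:3,3]
    return o,R.T@np.array([u[0],-u[1],-1])
def onz(s,px,z):
    o,d=ray(s,px);return o+d*(z-o[2])/d[2]
def proj(s,P):
    T=np.array(s["world_to_cam"]);K=np.array(s["mtx"]);c=T[:3,:3]@np.array(P,float)+T[:3,3]
    u=np.array([c[0],-c[1]])/-c[2];u=u*(1+s["k1"]*(u@u));return np.array([K[0,0]*u[0]+K[0,2],K[1,1]*u[1]+K[1,2]])
def outline(s,m,z):
    cs,_=cv2.findContours(m.astype(np.uint8),cv2.RETR_EXTERNAL,cv2.CHAIN_APPROX_NONE)
    c=max(cs,key=cv2.contourArea)[:,0]
    return np.array([onz(s,p,z)[:2] for p in c])
E
python3 - <<'E'
from h import *
np.set_printoptions(precision=1,suppress=True)
for n in["scene","top"]:
    s=snapshot(n);cv2.imwrite(f"pics/{n}.png",s["img"])
    T=np.array(s["world_to_cam"]);print(n,-T[:3,:3].T@T[:3,3])
    for t,z in[("red_block",26),("grey_block",26),("seat_front",162),("seat_back",162),("glue_bottle",155),("dye_bottle",140),("polish_can",160),("caddy",60),("mat",4),("shoe",150)]:
        for r in recognise(t,s)[:5]: print(t,round(r["p"],2),np.array(r["pixel"]),onz(s,r["pixel"],z))
print(get_state())
E
```

```text
scene [ 993.2 -765.1  805.2]
red_block 0.69 [325.9 177.7] [476.3 438.1  26. ]
red_block 0.67 [251.7 185. ] [292.4 268.1  26. ]
red_block 0.63 [297.6 204.9] [473.3 247.1  26. ]
seat_front 0.78 [236.3 315.1] [ 641.6 -307.3  162. ]
seat_back 0.87 [238.9 316.4] [ 647.5 -307.4  162. ]
glue_bottle 0.73 [237.1 225.2] [478.4 -71.5 155. ]
dye_bottle 0.97 [267.2 236.5] [551.9 -54.2 140. ]
dye_bottle 0.7 [332.8 259.9] [719.1 -48.3 140. ]
dye_bottle 0.26 [303.1 202.1] [555.4 118.  140. ]
polish_can 0.66 [330.5 260.2] [723.5 -73.3 160. ]
caddy 0.71 [288.2 262. ] [595.8 -26.9  60. ]
mat 0.58 [320.1 212.4] [536.5 276.7   4. ]
shoe 0.64 [239.6 313.7] [ 638.4 -292.6  150. ]
top [ 444.    93.  1030.2]
red_block 0.77 [208.1 225.1] [463.7 270.9  26. ]
red_block 0.61 [135.6 217.8] [477.9 448.5  26. ]
red_block 0.58 [204.7 306.2] [267.7 272.8  26. ]
grey_block 0.7 [206.2 163.5] [615.7 280.5  26. ]
grey_block 0.38 [316.4 212.5] [500.2   6.2  26. ]
seat_front 0.66 [426.6 164.8] [ 599.9 -216.5  162. ]
seat_front 0.48 [325.3 126.9] [677.5   1.7 162. ]
seat_front 0.37 [321.7 194.6] [531.    7.2 162. ]
seat_back 0.82 [431.  164.7] [ 600.3 -226.   162. ]
seat_back 0.16 [207.7 222.1] [467.4 247.9 162. ]
glue_bottle 0.77 [313.9 252.7] [407.2  21.3 155. ]
dye_bottle 0.79 [316.1 213.5] [491.6  16.7 140. ]
polish_can 0.63 [324.6 126.1] [679.7   3.  160. ]
caddy 0.72 [320.6 193.9] [542.8  -0.2  60. ]
mat 0.78 [202.7 194.9] [539.7 290.8   4. ]
shoe 0.55 [430.3 165.8] [ 600.  -228.8  150. ]
{'time_s': 1.1, 'qpos': array([-84.7,  14. ,  89.3,  -0. ,  76.7, -10. ]), 'qvel': array([ 0.1,  0.1,  0.1,  0. ,  0. , -0.1]), 'effort': array([ -0. , -43. , -32.6,  -0. ,   0. ,  -0. ]), 'ee_pos': array([ 171.4, -627. ,  303.9]), 'ee_rot': array([-180. ,    0. ,   15.3]), 'ft_force': array([-0.3,  0.4,  0.6]), 'torque': array([-0.,  0., -0.]), 'grip_force': 0.0, 'opening': 85.78810744377972}
```

View pics/top.png

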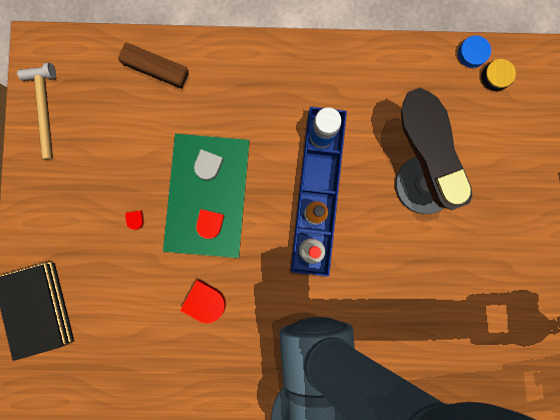

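View pics/scene.png

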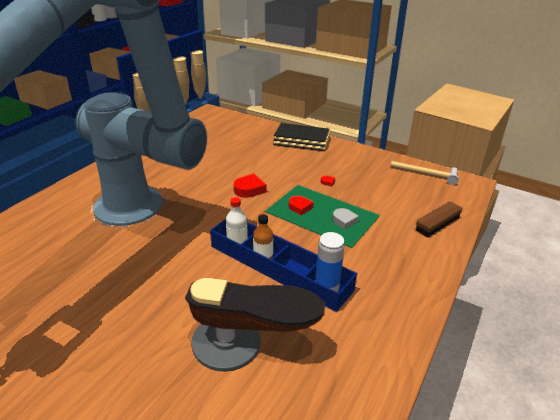

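Top view: the red candidates are (208,224) on the mat, medium; (135,219) off the mat, small; and (204,301) off the mat, large. I choose the one at (208,224). Grey block is at (207,164), cream seat at (455,188), white-capped can at (327,123), amber bottle at (316,212), and red-capped glue bottle at (313,251). Next I fit the outlines and check the crop.

```bash
cat >> h.py <<'E'
from scipy.optimize import minimize
a=np.radians(np.linspace(90,270,25))
D=np.vstack([[[33,29]],np.c_[-4+29*np.cos(a),29*np.sin(a)],[[33,-29]]])
def dhull(s,x,y,yaw,z0,z1,sc=8,R=None,k=1.):
    c,n=np.cos(yaw),np.sin(yaw);q=k*D@np.array([[c,n],[-n,c]])+[x,y]
    return cv2.convexHull(np.float32([proj(s,[*p,z]) for z in(z0,z1) for p in q]))[:,0]
def soft(s,q):
    m=np.zeros((420,560),np.uint8);cv2.fillPoly(m,[np.int32(np.round(q*256))],255,lineType=cv2.LINE_AA,shift=8);return m/255.
def fitD(shots,masks,x0,z0,z1,k=1.):
    def f(v):
        return sum(np.abs(soft(s,dhull(s,v[0],v[1],v[2]/30,z0,z1,k=k))-m).sum()/m.sum() for s,m in zip(shots,masks))
    best=None
    for dy in range(-180,180,30):
        r=minimize(f,[x0[0],x0[1],np.radians(dy)*30],method="Nelder-Mead",options=dict(initial_simplex=np.array([x0[0],x0[1],np.radians(dy)*30])+np.array([[0,0,0],[8,0,0],[0,8,0],[0,0,8]]),maxiter=120))
        if best is None or r.fun<best.fun:best=r
    x,y,w=best.x;return x,y,np.degrees(w/30),best.fun
def near(mask,px):
    n,l,st,c=cv2.connectedComponentsWithStats(mask.astype(np.uint8))
    i=1+np.argmin([np.hypot(*(c[j]-px))+(1e4 if st[j,4]<30 else 0) for j in range(1,n)]);return (l==i)
def red(s):
    b,g,r=[s["img"][...,i].astype(int) for i in range(3)];return (r>110)&(g<70)&(b<70)&(r>3*g)
def cream(s):
    b,g,r=[s["img"][...,i].astype(int) for i in range(3)];return (r>140)&(g>.8*r)&(b<.85*r)&(b>.45*r)
E
python3 - <<'E'
from h import *
t=snapshot("top");s=snapshot("scene")
def show(n,shots,ms,x0,z0,z1,k=1.):
    for a,b in zip(shots,ms): print(n,"area",b.sum())
    for S,M in [([q],[w]) for q,w in zip(shots,ms)]+[(shots,ms)]: print(n,np.round(fitD(S,M,x0,z0,z1,k),2))
show("red",[t,s],[near(red(t),(208,224)),near(red(s),(300,205))],(460,270),4,26)
show("seat",[t,s],[near(cream(t),(455,188)),near(cream(s),(209,291))],(550,-280),162,162.1)
c=t["img"][140:320,110:270];cv2.imwrite("pics/crop.png",cv2.resize(c,None,fx=3,fy=3))
for n,z,p in[("glue_bottle",155,(313,252)),("dye_bottle",140,(316,212)),("polish_can",160,(326,123))]:
    pass
M=near(cream(t),(455,188));print(np.argwhere(M).min(0),np.argwhere(M).max(0))
E
```

```text
red area 590
red area 306
red [ 4.6644e+02  2.7035e+02 -1.6960e+01  1.3000e-01]
red [ 4.6516e+02  2.7135e+02 -2.5670e+01  2.5000e-01]
red [ 4.6409e+02  2.7126e+02 -1.1990e+01  4.0000e-01]
seat area 781
seat area 744
seat [ 5.5152e+02 -2.7887e+02  2.3130e+01  6.0000e-02]
seat [ 5.5338e+02 -2.8398e+02  1.8600e+01  9.0000e-02]
seat [ 5.5164e+02 -2.8028e+02  2.3080e+01  2.2000e-01]
[169 438] [203 470]
```

View pics/crop.png

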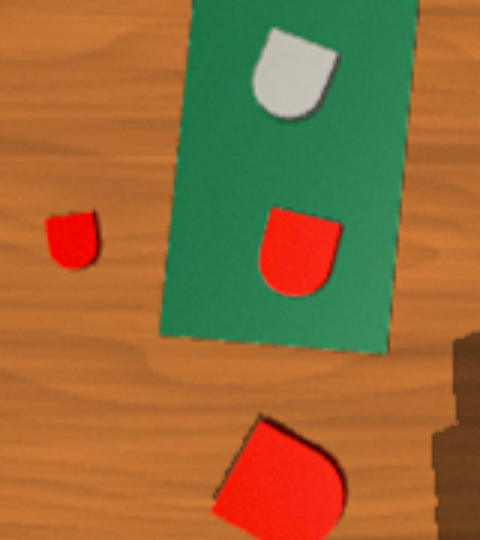

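Red (466,270) has yaw about -17; it is the medium block on the mat at (208,224), with the small one left and the large one below. Seat is about (552,-280), yaw about 22. On the way I stop near the seat for a wrist look.

```bash
python3 -m handwheel '[[30,-16,-5,0,0,0,85],[65,-35,-12,0,0,0,85],[100,-53,-20,0,0,0,85],[135,-71,-30,0,0,0,85],[170,-90,-40,0,0,0,85],[205,-108,-50,0,0,0,85],[240,-127,-60,0,0,0,85],[275,-145,-70,0,0,0,85],[310,-164,-80,0,0,0,85],[340,-180,-90,0,0,0,85]]'
python3 - <<'E'
from h import *
s=snapshot("wrist");cv2.imwrite("pics/w1.png",s["img"]);T=np.array(s["world_to_cam"]);st=get_state()
print(-T[:3,:3].T@T[:3,3],T[:3,:3].round(2),st["ee_pos"],st["ee_rot"],proj(s,[552,-280,162]),s["mtx"])
E
```

```text
time_s: 2.03
ee_pos: [453.3, -361.7, 394.6]
ee_rot: [180.0, -0.0, 15.3]
ft_force: [-0.3, -0.7, 0.2]
opening: 85.1
grip_force: 0.0
[ 525.34441655 -342.50695254  464.81540041] [[ 0.26 -0.96  0.  ]
 [ 0.92  0.25 -0.29]
 [ 0.28  0.08  0.96]] [ 456.85882643 -358.6537451   397.24085485] [179.87931359  -0.29821738  15.61622805] [217.55111933  53.78321615] [[331.26461264   0.         281.48597561]
 [  0.         331.26461264 208.28447925]
 [  0.           0.           1.        ]]
```

View pics/w1.png

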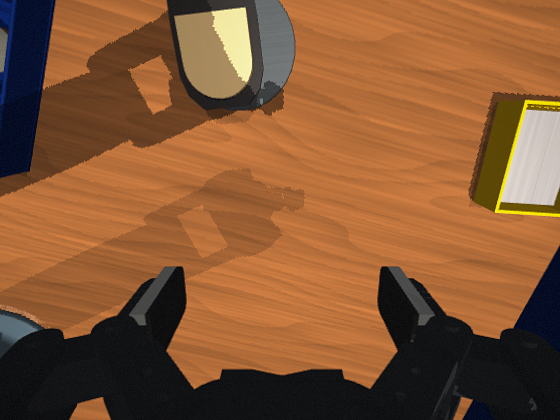

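Wrist view: the seat is at about (213,53), complete but partly in shadow, front edge at the top of the picture. Fit it here.

```bash
cat >> h.py <<'E'
def cream2(s):
    b,g,r=[s["img"][...,i].astype(int) for i in range(3)];return (r>70)&(g>.82*r)&(b<.9*r)&(b>.4*r)
def lookseat(tag,g=(552,-280)):
    s=snapshot("wrist");m=near(cv2.morphologyEx(cream2(s).astype(np.uint8),cv2.MORPH_OPEN,np.ones((3,3))),proj(s,[*g,162]))
    f=fitD([s],[m],g,162,162.1);print("seat",m.sum(),np.round(f,2))
    im=s["img"].copy();cv2.polylines(im,[np.int32(dhull(s,f[0],f[1],np.radians(f[2]),162,162.1))],True,(255,0,255));cv2.imwrite(f"pics/{tag}.png",im);return s,f
E
python3 - <<'E'
from h import *
s,f=lookseat("w2")
E
```

```text
seat 4189 [ 5.5062e+02 -2.7947e+02  2.1650e+01  3.2000e-01]
```

```bash
python3 -m handwheel '[[30,-20,0,0,0,0,85],[60,-45,0,0,0,0,85],[85,-75,0,0,0,0,85],[105,-110,0,0,0,0,85],[115,-145,0,0,0,0,85],[120,-185,0,0,0,5,85],[120,-225,0,0,0,10,85],[120,-265,0,0,0,15,85],[115,-300,0,0,0,20,85],[110,-335,0,0,0,25,85]]'
```

```text
time_s: 2.97
ee_pos: [468.7, -10.5, 393.6]
ee_rot: [180.0, 0.0, -10.0]
ft_force: [1.0, 0.1, 0.3]
opening: 85.0
grip_force: 0.0
```

```bash
python3 -m handwheel '[[-7,-30,0,0,0,0,85],[-15,-65,5,0,0,2,85],[-23,-100,15,0,0,4,85],[-33,-135,30,0,0,7,85],[-43,-170,48,0,0,7,85],[-53,-205,65,0,0,7,85],[-63,-235,82,0,0,7,85],[-70,-252,94,0,0,7,85],[-70,-252,94,0,0,7,85]]'
python3 - <<'E'
from h import *
s=snapshot("wrist");st=get_state();print(st["ee_pos"],st["ee_rot"])
m=near(red(s),proj(s,[466,270,26]))
f=fitD([s],[m],(466,270),26,26.1);g=fitD([s],[m],(466,270),4,26);print(m.sum(),np.round(f,2),np.round(g,2))
im=s["img"].copy();cv2.polylines(im,[np.int32(dhull(s,g[0],g[1],np.radians(g[2]),4,26))],True,(255,255,0));im[:,:,1][m]=90
im2=cv2.imread("pics/w2.png");cv2.imwrite("pics/w3.png",np.hstack([cv2.resize(im,(400,300)),cv2.resize(im2,(400,300))]))
E
```

```text
time_s: 3.72
ee_pos: [441.1, 250.3, 296.4]
ee_rot: [179.8, 0.3, -16.5]
ft_force: [0.3, -0.7, -1.7]
opening: 85.1
grip_force: 0.0
[442.15303959 249.08394657 298.01944867] [ 1.79861009e+02  1.70753360e-01 -1.65693095e+01]
2850 [ 4.6476e+02  2.6963e+02 -1.3570e+01  2.0000e-01] [ 4.6364e+02  2.6965e+02 -1.2340e+01  2.2000e-01]
```

View pics/w3.png

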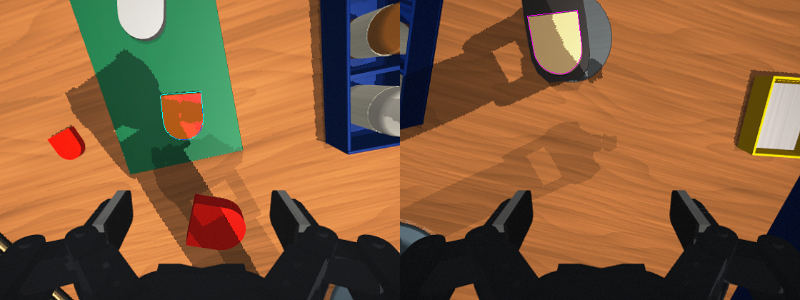

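Left: red block at about (180,115) in the half-size picture, grey above it, and the large and small look-alikes lower down. Right: seat outline fits visually; the shadow spoils the colour masks, so I loosen the thresholds.

```bash
cat >> h.py <<'E'
def red(s):
    b,g,r=[s["img"][...,i].astype(int) for i in range(3)];return (r>45)&(r>2.6*g)&(r>2.6*b)
def cream2(s):
    b,g,r=[s["img"][...,i].astype(int) for i in range(3)];return (r>45)&(g>.8*r)&(b<.92*r)&(b>.35*r)
E
python3 - <<'E'
from h import *
s=snapshot("wrist")
m=near(red(s),proj(s,[466,270,26]))
for k in silhouettes("red_block",s): print(k["p"],k["pixel"],k["pixels"].sum())
for a in((26,26.1),(4,26)):
  print(m.sum(),np.round(fitD([s],[m],(466,270),*a),2))
b=min(silhouettes("red_block",s),key=lambda k:np.hypot(*(np.array(k["pixel"])-proj(s,[466,270,26]))))
print(np.round(fitD([s],[b["pixels"]],(466,270),4,26),2))
im=cv2.imread("pics/w1.png");print(im[53,200:250:6])
cv2.imwrite("/tmp/s.png",s["img"]);p=proj(s,[466,270,26]);print(p)
E
```

```text
0.9 [93.9, 199.3] 1456
0.8 [299.0, 313.5] 5084
0.77 [255.1, 163.5] 3318
3251 [ 4.6416e+02  2.6975e+02 -1.2320e+01  4.0000e-02]
3251 [ 4.6362e+02  2.6937e+02 -1.0360e+01  5.0000e-02]
[ 4.6358e+02  2.6982e+02 -1.2480e+01  4.0000e-02]
[[ 91 136 164]
 [ 92 137 166]
 [ 92 137 166]
 [ 94 137 167]
 [ 94 138 168]
 [167 236 245]
 [169 237 245]
 [172 239 245]
 [174 240 245]]
[254.46840297 164.47663153]
```

Run:
```python
from h import *
from scipy.spatial.transform import Rotation as Ro
s=snapshot("wrist");st=get_state();R=Ro.from_euler("xyz",st["ee_rot"],degrees=True).as_matrix()
for p in((184,268),(378,268)):
    o,d=ray(s,p);o=R.T@(o-st["ee_pos"]);d=R.T@d
    for y in(42.5,-42.5):
        t=(y-o[1])/d[1]
        if t>0:print(p,y,(o+t*d).round(1))
print(st["ee_pos"],st["ee_rot"],st["opening"])
# delta to pregrasp, in tool axes
yaw=np.radians(-12.3);g=np.array([464+9*np.cos(yaw),269.7+9*np.sin(yaw)])
print(g,(R.T@(np.array([*g,110])-st["ee_pos"])).round(1))
```

```text
(184, 268) -42.5 [  6.7 -42.5  62.4]
(378, 268) 42.5 [ 7.7 42.5 60.5]
[444.06316147 247.5937762  300.97765092] [-1.79956096e+02 -9.95273535e-02 -1.68133252e+01] 84.98481834667056
[472.79341017 267.78272652] [ 21.3 -27.5 191. ]
```

```bash
python3 -m handwheel '[[5,-7,30,0,0,-1,85],[10,-14,65,0,0,-2,85],[15,-21,100,0,0,-3,85],[21,-27.5,135,0,0,-4.5,85],[21,-27.5,160,0,0,-4.5,85],[21,-27.5,172,0,0,-4.5,85],[21,-27.5,172,0,0,-4.5,85],[21,-27.5,172,0,0,-4.5,85]]'
python3 - <<'E'
from h import *
from scipy.spatial.transform import Rotation as Ro
s=snapshot("wrist");cv2.imwrite("/tmp/a.png",s["img"])
st=get_state();R=Ro.from_euler("xyz",st["ee_rot"],degrees=True).as_matrix()
m=near(red(s),proj(s,[464,270,26]))
f=fitD([s],[m],(464,270),26,26.1);print(m.sum(),np.round(f,2),np.round(fitD([s],[m],(464,270),4,26),2))
print(st["ee_pos"],st["ee_rot"])
yaw=np.radians(f[2]);g=np.array([f[0]+9*np.cos(yaw),f[1]+9*np.sin(yaw)])
print(g,(R.T@(np.array([*g,74])-st["ee_pos"])).round(1))
im=s["img"].copy();cv2.polylines(im,[np.int32(dhull(s,f[0],f[1],yaw,26,26.1))],True,(255,255,0));cv2.imwrite("pics/w4.png",im)
E
```

```text
time_s: 4.63
ee_pos: [472.0, 268.4, 128.9]
ee_rot: [-180.0, -0.1, -12.3]
ft_force: [0.2, 0.2, -0.5]
opening: 85.3
grip_force: 0.0
10719 [ 4.6702e+02  2.6854e+02 -1.2250e+01  7.0000e-02] [ 4.6303e+02  2.6970e+02 -1.2410e+01  3.0000e-02]
[472.61794579 268.80134828 129.9283484 ] [-1.79904965e+02 -1.67791124e-01 -1.22651571e+01]
[475.81101619 266.62893613] [ 3.4  1.5 55.9]
```

View pics/w4.png

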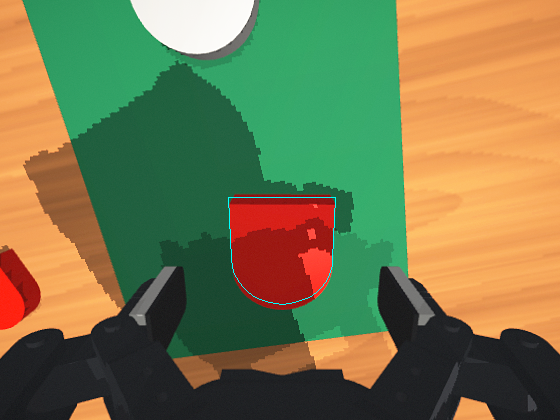

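The red block is centred between the fingers at (282,250), with its front face in view, so the hull fit (463, 269.7, -12.4°) holds. Descend and close.

```bash
python3 -m handwheel '[[0,1,12,0,0,0,85],[0,1,28,0,0,0,85],[0,1,42,0,0,0,85],[0,1,51,0,0,0,85],[0,1,55,0,0,0,85],[0,1,55,0,0,0,85],[0,1,55,0,0,0,70],[0,1,55,0,0,0,62],[0,1,55,0,0,0,50],[0,1,55,0,0,0,45]]' 50
python3 -m handwheel '[[0,0,0,0,0,0,45],[0,0,0,0,0,0,45],[0,0,0,0,0,0,45],[0,0,0,0,0,0,45],[0,0,0,0,0,0,45]]'
```

```text
time_s: 5.52
ee_pos: [472.0, 268.3, 74.2]
ee_rot: [-179.9, -0.1, -12.2]
ft_force: [-0.3, 0.3, 4.2]
opening: 56.9
grip_force: 55.0
time_s: 5.93
ee_pos: [472.0, 268.3, 74.2]
ee_rot: [-179.9, -0.1, -12.2]
ft_force: [-0.6, -0.7, 6.5]
opening: 57.1
grip_force: 55.2
```

```bash
python3 -m handwheel '[[0,0,-5,0,0,0,45],[0,0,-20,0,0,0,45],[0,0,-45,0,0,0,45],[0,0,-75,0,0,0,45],[0,0,-110,0,0,0,45],[0,0,-145,0,0,0,45],[0,0,-180,0,0,0,45],[0,0,-205,0,0,0,45],[0,0,-220,0,0,0,45],[0,0,-226,0,0,0,45]]'
python3 - <<'E'
from h import *
s=snapshot("wrist");cv2.imwrite("pics/w5.png",s["img"])
st=get_state();print(st["ee_pos"],st["ee_rot"],st["ft_force"],st["opening"])
m=near(red(s),(282,250))
for a in((-70,-48),(-67,-45),(-73,-51)):
    z=st["ee_pos"][2];f=fitD([s],[m],st["ee_pos"][:2],z+a[0],z+a[1])
    print(a,np.round(f,3),"offset",np.hypot(*(f[:2]-st["ee_pos"][:2])))
E
```

```text
time_s: 6.77
ee_pos: [471.7, 268.2, 302.2]
ee_rot: [-179.9, -0.3, -12.2]
ft_force: [0.7, -0.0, -1.0]
opening: 56.8
grip_force: 54.4
[471.61892312 268.15908977 301.64540189] [-179.87906153   -0.21355596  -12.20891651] [0.17870644 0.16823851 0.54321617] 57.2352043361147
(-70, -48) [ 4.62939e+02  2.69363e+02 -1.18660e+01  5.20000e-02] offset 8.763080507683416
(-67, -45) [ 4.63949e+02  2.68558e+02 -1.21080e+01  8.70000e-02] offset 7.680721087693268
(-73, -51) [ 4.62066e+02  2.69899e+02 -1.22240e+01  4.50000e-02] offset 9.710289425035997
```

View pics/w5.png

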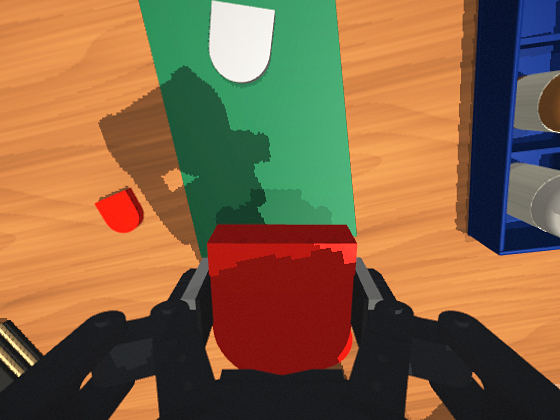

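Block is held straight at (282,300), its origin about 9 mm behind the TCP. The blue caddy is at the right with the bottle tops below. Cross over the caddy.

```bash
python3 -m handwheel '[[1,8,0,0,0,0,45],[4,24,-2,0,0,-1,45],[9,50,-4,0,0,-3,45],[15,82,-6,0,0,-5,45],[21,117,-8,0,0,-7,45],[27,152,-10,0,0,-9,45],[33,187,-12,0,0,-11,45],[39,222,-14,0,0,-13,45],[45,257,-16,0,0,-15,45],[51,290,-18,0,0,-18,45]]'
python3 - <<'E'
from h import *
from scipy.spatial.transform import Rotation as Ro
st=get_state();R=Ro.from_euler("xyz",st["ee_rot"],degrees=True).as_matrix()
print(st["ee_rot"],(R.T@(np.array([449,-321,330])-st["ee_pos"])).round(1))
E
```

```text
time_s: 7.65
ee_pos: [457.9, -28.2, 314.5]
ee_rot: [-179.9, 0.2, 5.9]
ft_force: [1.0, -1.1, -0.3]
opening: 57.4
grip_force: 54.4
[-179.92002026    0.22285671    5.87432234] [-38.9 290.4 -15.7]
```

```bash
python3 -m handwheel '[[-4,32,-2,0,0,-2,45],[-8,66,-4,0,0,-4,45],[-12,100,-6,0,0,-6,45],[-17,135,-8,0,0,-8,45],[-22,170,-10,0,0,-10,45],[-27,204,-12,0,0,-12,45],[-32,236,-14,0,0,-14,45],[-36,264,-16,0,0,-16,45],[-38,282,-16,0,0,-16,45],[-39,290,-16,0,0,-16,45]]'
python3 -m handwheel '[[0,0,0,0,0,0,45],[0,0,0,0,0,0,45],[0,0,0,0,0,0,45]]'
python3 - <<'E'
from h import *
s,f=lookseat("w6")
b=max(silhouettes("seat_front",s),key=lambda k:k["p"]) if silhouettes("seat_front",s) else None
if b: print(b["p"],b["pixel"],b["pixels"].sum())
t=snapshot("top");m=near(cream2(t),proj(t,[551,-280,162]));print("top",m.sum(),fitD([t],[m],(551,-280),162,162.1))
st=get_state();print(st["ee_pos"],st["ee_rot"])
E
```

```text
time_s: 8.48
ee_pos: [448.9, -320.6, 330.8]
ee_rot: [-179.8, 0.1, 21.6]
ft_force: [-0.5, 0.5, 0.2]
opening: 56.8
grip_force: 54.4
time_s: 8.73
ee_pos: [450.0, -317.3, 332.3]
ee_rot: [-179.9, 0.0, 21.9]
ft_force: [0.3, 0.6, -0.1]
opening: 56.9
grip_force: 54.4
seat 10205 [ 5.4914e+02 -2.8025e+02  2.2140e+01  1.3000e-01]
0.69 [283.3, 55.6] 14276
top 3940 (np.float64(569.864500395204), np.float64(-270.8313740065473), np.float64(30.53590491692874), np.float64(0.8017776450681795))
[ 450.1850412  -317.76423619  332.97233184] [ 1.79995853e+02 -5.93770487e-03  2.18633286e+01]
```

View pics/w6.png

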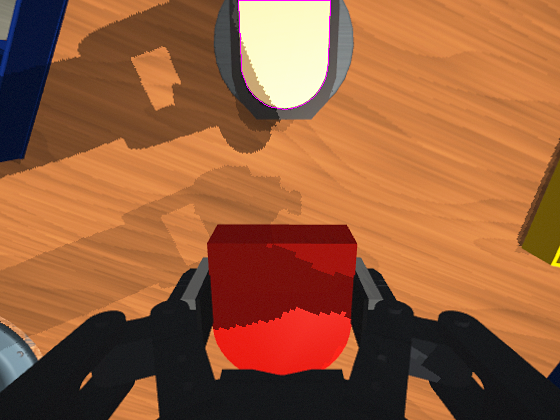

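The seat outline at (284,55) fits well, though its front edge touches the frame. The block at (282,300) is parallel to it. Move forward 30 mm, then re-measure seat and block together.

```bash
python3 -m handwheel '[[8,0,0,0,0,0,45],[20,0,0,0,0,0,45],[28,0,0,0,0,0,45],[30,0,0,0,0,0,45],[30,0,0,0,0,0,45],[30,0,0,0,0,0,45],[30,0,0,0,0,0,45]]'
python3 - <<'E'
from h import *
from scipy.spatial.transform import Rotation as Ro
s,f=lookseat("w7",(549.5,-280));m=cream2(s)
print("rows",np.argwhere(near(m,proj(s,[549.5,-280,162])))[:,0].min())
P=np.array([get_state()["ee_pos"] for _ in range(1)])[0];st=get_state()
R=Ro.from_euler("xyz",st["ee_rot"],degrees=True).as_matrix()
print(P,st["ee_rot"])
mr=near(red(s),(282,300));
for a in((-70,-48),(-72,-50),(-68,-46)):
    g=fitD([s],[mr],P[:2],P[2]+a[0],P[2]+a[1]);print(a,np.round(g,3),"tool",(R.T@np.array([g[0]-P[0],g[1]-P[1],0])).round(1))
im=s["img"];print(im[mr].shape)
E
```

```text
time_s: 9.52
ee_pos: [477.7, -307.6, 332.8]
ee_rot: [-180.0, 0.0, 21.8]
ft_force: [-0.7, -1.5, -0.4]
opening: 56.9
grip_force: 54.4
seat 12770 [ 5.5749e+02 -2.7897e+02  2.1740e+01  3.8000e-01]
rows 0
[ 477.64364506 -307.72017416  332.8099377 ] [-1.79990544e+02  9.82562568e-03  2.17720428e+01]
(-70, -48) [ 4.69658e+02 -3.11274e+02  2.12100e+01  5.10000e-02] tool [-8.7  0.3  0. ]
(-72, -50) [ 4.68638e+02 -3.11798e+02  2.15580e+01  3.10000e-02] tool [-9.9  0.4  0. ]
(-68, -46) [ 4.70027e+02 -3.10933e+02  2.16290e+01  8.30000e-02] tool [-8.3  0.2  0. ]
(19902, 3)
```

```bash
cat >> h.py <<'E'
def cream2(s):
    b,g,r=[s["img"][...,i].astype(int) for i in range(3)];return (r>100)&(g>.8*r)&(b<.92*r)&(b>.35*r)
E
python3 - <<'E'
from h import *
s,f=lookseat("w8",(549.5,-280))
print(proj(s,[549.5,-280,162]),get_state()["ee_pos"])
E
```

```text
seat 8080 [ 5.5040e+02 -2.7947e+02  2.1800e+01  4.0000e-02]
[282.02676386 102.88771206] [ 477.59824373 -307.7425797   332.85840802]
```

View pics/w8.png

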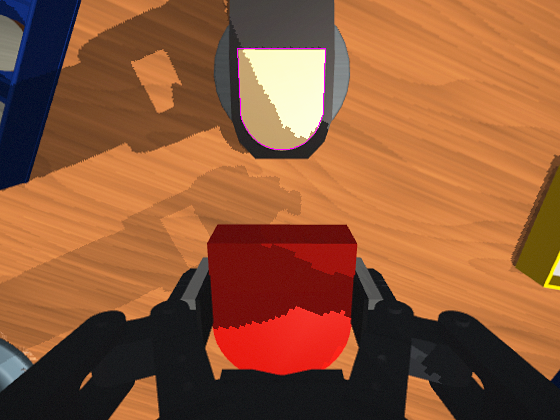

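Seat fits tightly (282,100): (550.4, -279.5), yaw 21.8. Move over it, still high, then compute the last step.

```bash
python3 -m handwheel '[[8,0,0,0,0,0,45],[24,0,4,0,0,0,45],[44,0,14,0,0,0,45],[64,0.5,26,0,0,0,45],[79,0.5,38,0,0,0,45],[87,0.5,47,0,0,0,45],[87,0.5,50,0,0,0,45],[87,0.5,50,0,0,0,45],[87,0.5,50,0,0,0,45]]'
python3 -m handwheel '[[0,0,8,0,0,0,45],[0,0,20,0,0,0,45],[0,0,32,0,0,0,45],[0,0,38,0,0,0,45],[0,0,40,0,0,0,45],[0,0,40,0,0,0,45],[0,0,40,0,0,0,45],[0,0,40,0,0,0,45]]'
python3 - <<'E'
from h import *
s=snapshot("scene");t=snapshot("top");w=snapshot("wrist");st=get_state();P=st["ee_pos"];print(P,st["ee_rot"])
mr=near(red(w),(282,300));print("wrist",np.round(fitD([w],[mr],P[:2],P[2]-70,P[2]-48),2))
for n,q,p in(("scene",s,[550,-280,190]),("top",t,[550,-280,190])):
    m=near(red(q),proj(q,p));print(n,m.sum(),np.round(fitD([q],[m],P[:2],P[2]-70,P[2]-48),2))
p=proj(s,[550,-280,165]).astype(int);im=s["img"].copy()
for z,c in((162,(255,0,255)),(P[2]-70,(255,255,0))): cv2.polylines(im,[np.int32(dhull(s,550.4,-279.5,np.radians(21.8),z,z+.1))],True,c)
x,y=p;sl=np.s_[y-60:y+60,x-70:x+70];cv2.imwrite("pics/fin.png",np.hstack([cv2.resize(k[sl],(400,343),interpolation=0) for k in(s["img"],im)]))
E
```

```text
time_s: 10.37
ee_pos: [558.4, -276.2, 283.2]
ee_rot: [180.0, 0.0, 21.8]
ft_force: [0.3, -0.3, -1.3]
opening: 56.8
grip_force: 54.4
time_s: 11.03
ee_pos: [559.1, -276.0, 243.5]
ee_rot: [179.9, -0.0, 21.8]
ft_force: [0.1, 0.4, -0.2]
opening: 57.0
grip_force: 54.4
[ 559.01737937 -275.93982649  243.53462356] [ 1.79944693e+02 -3.27735360e-02  2.17903648e+01]
wrist [ 5.5077e+02 -2.7994e+02  2.1720e+01  5.0000e-02]
scene 350 [ 564.54 -272.99  133.75    1.7 ]
top 46 [ 529.04 -237.2   -82.18   20.37]
```

View pics/fin.png

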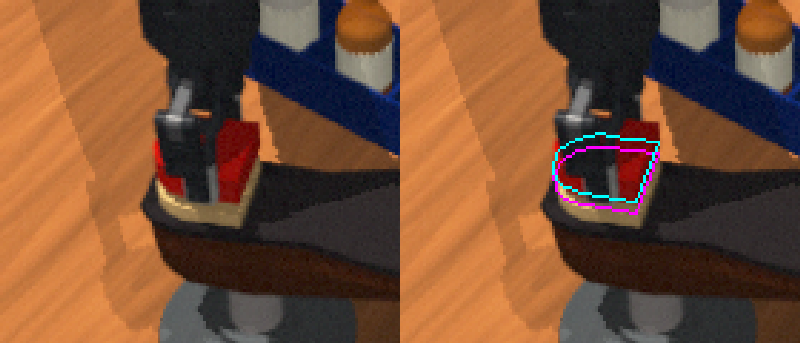

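The block hovers over the seat with its outline on the projected target (cyan). Block origin (550.8,-279.9) is within 1 mm of the seat; the gap is about 10–11 mm. Settle and hand in.

```bash
python3 -m handwheel '[[0,0,0,0,0,0,45],[0,0,0,0,0,0,45],[0,0,0,0,0,0,45],[0,0,0,0,0,0,45],[0,0,0,0,0,0,45],[0,0,0,0,0,0,45]]' && python3 -c "
from cell import *
print(abs(get_state()['qvel']).max(),hand_in())"
```

```text
time_s: 11.68
ee_pos: [558.8, -275.8, 242.9]
ee_rot: [-180.0, 0.0, 21.8]
ft_force: [0.4, -0.3, -1.4]
opening: 57.0
grip_force: 54.4
the job is handed in; nothing more can be done
0.07887451266683221 None
```

I handed the job in at about 11.7 s with the middle-sized red block still in the gripper, level and still. It hovers about 1 cm above the cream heel seat, within about 1 mm of its outline by the wrist camera.

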